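# Check a sample case against its layout strip and pull the misplaced pot

### The job

Open the lid of the sample case so that it stands well open by itself, and check the cap colours of the four pots inside against the coloured layout strip along the front of the case. Exactly one pot is in a compartment whose field has another colour: take that pot out and set it down upright inside the orange returns tray, lowering it to the tray's floor before letting go, not dropping it. Leave the lid open, and leave the correct pots, the spares on the white stand and everything else on the bench where they are.

Things in the scene. Friction and masses are not known exactly. Their poses are not given: they have to be found in the camera images.
- case: fixed sample case: low grey base 130 mm deep (x), 262 mm long (y), 22 mm high, walls 4 mm, floor 4 mm above the bench; three cross walls make four compartments in a row along y, 64.5 mm apart, 60 x 122 mm inside, a pot within 5 mm of each centre. White strip 50 mm wide, 4 mm high, on its -x (front) side carries the colour fields. Origin on the bench under the base's centre; +x points to the hinge
- lid (a joint): angle of the frosted lid about its hinge on the case's rear (+x) rim: 0 shut, 1.9 rad wide open (stop); starts nearly shut; the handle swings up and over to +x. Stiff hinge: the lid stays where it is left; about 2 N at the handle moves it. The lid is a hood 130 x 262 mm, 38 mm deep, walls 3 mm, covering the pots; its roof is 60.5 mm above the bench when shut
- lid_handle (a point): middle of the lid's black handle bar: round, 10 mm thick, 90 mm long along the case's y, a post at each end, 35 mm above the lid's roof (30 mm free below it), 10 mm behind the lid's front edge. When shut, 120 mm in front of the hinge axis and 73 mm above it (96 mm above the bench). Turns with the lid
- lid_hinge (a point): middle of the lid's hinge axis, which runs along the case's y: 65 mm behind the case's centre, 22.5 mm above the bench
- tray: orange returns tray, fixed, 130 x 130 mm outside, walls 4 mm thick and 18 mm high, floor 4 mm above the bench, empty; origin on the bench under its centre. It stands on either the left or right of the case
- stand: spares stand, fixed, on the other side of the case from the tray: white plate 90 x 160 mm, 4 mm thick, with a 6 mm rib across the middle; two spare pots stand on it, which do not belong to this job; origin on the bench under its centre
- pot_a: small screw-capped sample pot with a blue cap: overall 50 mm high, 35 g, white translucent body 29 mm across, 36 mm high, above it the coloured cap 32 mm across and 14 mm high; origin at the centre of its underside, z up. It stands in the case or on the spares stand: read its position
- pot_b: small screw-capped sample pot with a green cap: overall 50 mm high, 35 g, white translucent body 29 mm across, 36 mm high, above it the coloured cap 32 mm across and 14 mm high; origin at the centre of its underside, z up. It stands in the case or on the spares stand: read its position
- pot_c: small screw-capped sample pot with a yellow cap: overall 50 mm high, 35 g, white translucent body 29 mm across, 36 mm high, above it the coloured cap 32 mm across and 14 mm high; origin at the centre of its underside, z up. It stands in the case or on the spares stand: read its position
- pot_d: small screw-capped sample pot with a green cap: overall 50 mm high, 35 g, white translucent body 29 mm across, 36 mm high, above it the coloured cap 32 mm across and 14 mm high; origin at the centre of its underside, z up. It stands in the case or on the spares stand: read its position
- pot_e: small screw-capped sample pot with a yellow cap: overall 50 mm high, 35 g, white translucent body 29 mm across, 36 mm high, above it the coloured cap 32 mm across and 14 mm high; origin at the centre of its underside, z up. It stands in the case or on the spares stand: read its position
- pot_f: small screw-capped sample pot with a red cap: overall 50 mm high, 35 g, white translucent body 29 mm across, 36 mm high, above it the coloured cap 32 mm across and 14 mm high; origin at the centre of its underside, z up. It stands in the case or on the spares stand: read its position
- field_a: flat blue colour field, 36 x 46 mm, on the white layout strip along the front of the case: it shows the cap colour that belongs in the compartment straight behind it (that compartment's centre lies 90 mm along this body's own +x); origin at its centre, axes parallel to the case's
- field_b: flat green colour field, 36 x 46 mm, on the white layout strip along the front of the case: it shows the cap colour that belongs in the compartment straight behind it (that compartment's centre lies 90 mm along this body's own +x); origin at its centre, axes parallel to the case's
- field_c: flat yellow colour field, 36 x 46 mm, on the white layout strip along the front of the case: it shows the cap colour that belongs in the compartment straight behind it (that compartment's centre lies 90 mm along this body's own +x); origin at its centre, axes parallel to the case's
- field_d: flat blue colour field, 36 x 46 mm, on the white layout strip along the front of the case: it shows the cap colour that belongs in the compartment straight behind it (that compartment's centre lies 90 mm along this body's own +x); origin at its centre, axes parallel to the case's
- bottle: white bottle with a blue cap, 60 mm across, 130 mm high, bystander; origin under its centre
- beaker: glass beaker, 70 mm across, 90 mm high, bystander; origin under its centre
- tape: roll of yellow tape lying flat, 90 mm across, 19 mm high, bystander; origin under its centre
- dish: clear covered culture dish, 93 mm across, 15 mm high, bystander; origin under its centre
Not all that is in view belongs to the job. What is shaped like the pot_d but black, brown or pink is not meant.

How it is judged:
By the outcome, as a careful person would: the job done as asked, in the order asked, and still so for the second after the job is handed in, with the robot touching nothing.
It also fails if it takes over 46 s, if anything falls off the work surface, if the arm or the gripper's body presses on something with over 40 N, if the wrist force passes 120 N, or if a joint passes its speed limit or range.

### The arm

A 6-joint arm with a two-finger parallel gripper is mounted at the origin on the work surface. World frame = base frame: x ahead of the robot, y to its left, z up, the work surface at z = 0. Lengths are in m, angles in rad, forces in N, time in s.
With the tool pointing down it reaches from about 0.35 to 0.975 m from the base axis. Payload 4.9 kg.
Tool frame: the origin (TCP) lies at the centre of the arm's flange, where the gripper is bolted on; the fingertips stand 173 mm ahead of it and the grasp point (between the pads) lies 155 mm ahead of it (ctrl.finger_overhang is the distance from the TCP to the fingertips, in m); z points along the fingers, y is the direction in which the jaws open and shut (so a half turn about z gives the same grasp; the last joint's range is limited). The gripper opens to 85 mm and grips with 20 to 120 N. Pads are 22 mm wide; open, the fingers measure 114 mm over their backs; the gripper's body (76 mm by 85 mm) begins 54 mm behind the grasp point. The pads swing forward as they close: fully open they stand 13 mm farther back than shut.
Start: joints at [-1.394, 0.053, 1.613, -0, 1.476, -0.119], TCP at [0.182, -0.598, 0.405] pointing down, gripper open.
Joint ranges: [-3.01, 3.01], [-1.01, 2.22], [0.06, 2.58], [-1.02, 4.17], [0.09, 2.62], [-3.14, 3.14]. Speed limits (rad/s): [2.57, 2.57, 3.14, 3.14, 3.14, 3.14].

### API

Orientations are given as a rotation vector (axis times angle).
In Python, from station import ctrl, eyes, spotter gives the robot as it stands.
- The arm moves only by the shell command python3 -m crank 'ROWS' [FORCE]. ROWS is JSON, a list of rows, each a list of 7 numbers: the turn, a rotation vector about the tool's x, y, z in rad, then the shift along the tool's x, y, z in mm, then the closure, from -1 (fully open) to 1 (shut). A call has 1 to 8 rows; each row shifts and turns the pose as measured when the row begins, along the tool's axes as they then stand; what a row does not reach is not made up. A row lasts 1/12 s, in which the tool goes at most 41.7 mm and 7.16 degrees, less where a joint would pass 70% of its speed; a pose out of reach is approached as far as the arm can. A call is refused whole if a number of a shift passes 41.7 or a number of a turn 0.125, either way. A call with a gripper value outside its range is refused whole. The fingers move at their own pace and stop on an object; FORCE is the grip in N (left out, the last holds). Time passes only in rows, so rows that do not move let the fingers close. It gives the time, the measured TCP pose, the force and the opening at its end, in the units of the state.
- ctrl.get_obs(): the state, without advancing time (a new reading comes with each control period).
- eyes.get_image(name): name is "scene" or "top" or "wrist"; returns a dict with "image" (384x512x3 uint8, red, green, blue), "vertical_fov" (degrees; the focal length in pixels is half the picture's height over the tangent of half this angle, whatever the lens; pixels are square), "cx", "cy" (the principal point, pixels), "dist" ([k1, k2, p1, p2, k3] as OpenCV has them; the pictures are not rectified), "rvec" (rotation vector, rad) and "tvec" (3), from world to camera coordinates, as OpenCV has them; the wrist camera has in their place "mount" (4x4, takes a point from camera to tool coordinates, whose origin is the TCP and whose axes are the flange's). Camera axes: x right, y down, z forward; pixel columns grow to the right and rows downward; lengths in m; the calibration is good to about 2 mm. A picture is of the moment at which its call begins: read the wrist's pose just before it. There is no depth.
- ctrl.finish_job(): hands the job in, once; it reports no verdict.
Trained networks look in a picture, given as the dict that the camera call returned (one of the last four; its "shot" number tells which), for a name from the list of things; names that differ only in an ending like _2 or _b are one class to them, and where a whole thing is asked for, a point or a joint stands for the part that bears it (a point fixed in the world has none). Each returns a list of dicts, best first, with "confidence" (0 to 1); they miss things now and then, are a little off and sometimes report something else, mostly with a low value. They report only what shows in the picture. A call takes as long as a camera call. They do not tell look-alikes from the thing itself.
- spotter.look_for(query, picture): "centre" ([x, y, z] in m, in world coordinates, good to about 4 mm: the middle of the surface that is visible of it).
- spotter.outline_of(query, picture): "region" (384x512 bool, what is visible of it).
- spotter.mark_of(query, picture): "centre" ([x, y, z] in m, in world coordinates, good to about 4 mm: a listed point, or the origin of a listed thing).
The state is a dict: "t": time; "q": joint angles; "dq": joint speeds; "effort": joint torques, N m; "tool_pos": TCP position; "tool_rot": TCP orientation; "contact_force": force on the tool from outside, world axes, zero at the start; "wrist_torque": the same for the moment, N m; "opening": finger opening in m.
Only numpy, scipy, OpenCV 4.12 (cv2) and the standard library are available. Lean on these libraries where they do the work, as an engineer would, in place of code of your own. Each camera call takes 0.05 s, during which the arm holds its last target.

## Working session

There is one attempt and no reset: what is moved stays moved. The work goes in short steps, Python scripts to look and compute and a shell command to move; the robot and the scene stay as the last step left them, time stands still between calls to the robot, and variables do not carry over. Pictures are saved under pics/ and viewed, and the job is handed in when it is done.

```bash
ls; mkdir -p pics
cat > h.py <<'E'
import numpy as np, cv2
from station import ctrl, eyes, spotter
from scipy.spatial.transform import Rotation as R
def cam(p,obs=None):
    f=p['image'].shape[0]/2/np.tan(np.radians(p['vertical_fov'])/2)
    K=np.array([[f,0,p['cx']],[0,f,p['cy']],[0,0,1]])
    if 'mount' in p:
        M=np.array(p['mount']); T=np.eye(4); T[:3,:3]=R.from_rotvec(obs['tool_rot']).as_matrix(); T[:3,3]=obs['tool_pos']
        C=np.linalg.inv(T@M)
        return K,np.array(p['dist']),C[:3,:3],C[:3,3]
    return K,np.array(p['dist']),cv2.Rodrigues(np.array(p['rvec'],float))[0],np.array(p['tvec'],float).ravel()
def proj(c,X):
    K,d,Rm,t=c; return cv2.projectPoints(np.array(X,float).reshape(-1,1,3),cv2.Rodrigues(Rm)[0],t,K,d)[0].reshape(-1,2)
def onz(c,uv,z):
    K,d,Rm,t=c; n=cv2.undistortPoints(np.array(uv,float).reshape(-1,1,2),K,d).reshape(-1,2)
    o=-Rm.T@t; D=np.c_[n,np.ones(len(n))]@Rm
    return o+D*((z-o[2])/D[:,2])[:,None]
def save(p,n,crop=None,s=1):
    im=p['image'][:,:,::-1]
    if crop: im=im[crop[1]:crop[3],crop[0]:crop[2]]
    cv2.imwrite('pics/'+n,cv2.resize(im,None,fx=s,fy=s,interpolation=cv2.INTER_CUBIC))
E
python3 - <<'E'
from h import *
np.set_printoptions(precision=4,suppress=True)
o=ctrl.get_obs();print(o)
for n in ['top','scene']:
    p=eyes.get_image(n); save(p,n+'0.png',s=1.5)
    for q in ['case','lid_handle','lid_hinge','tray','stand','field_a','field_b','field_c','pot_a','pot_b','pot_c','pot_f','bottle','beaker','tape','dish']:
        r=spotter.mark_of(q,p); print(n,q,[(np.round(k['centre'],3),round(k['confidence'],2)) for k in r[:5]])
E
```

```text
pics
{'t': 0.0, 'q': array([-1.394 ,  0.0533,  1.6143,  0.    ,  1.476 , -0.119 ]), 'dq': array([ 0.0004, -0.0002, -0.0011,  0.002 ,  0.0015,  0.0004]), 'effort': array([  0.0016, -39.3686, -37.0172,  -0.    ,   0.0072,  -0.    ]), 'tool_pos': array([ 0.1821, -0.5976,  0.4035]), 'tool_rot': array([-3.1053, -0.4626,  0.0001]), 'contact_force': array([0.5795, 1.5972, 0.469 ]), 'wrist_torque': array([0.0172, 0.0079, 0.039 ]), 'opening': 0.08548123900058446}
top case [(array([0.509, 0.056, 0.002]), 0.63)]
top lid_handle [(array([0.464, 0.054, 0.106]), 0.77), (array([ 0.274, -0.272, -0.002]), 0.55)]
top lid_hinge []
top tray [(array([ 0.715,  0.276, -0.001]), 0.64), (array([0.497, 0.36 , 0.004]), 0.61)]
top stand [(array([ 0.453, -0.336, -0.002]), 0.77), (array([0.511, 0.058, 0.001]), 0.63)]
top field_a [(array([ 0.421, -0.04 ,  0.003]), 0.73), (array([0.42 , 0.153, 0.006]), 0.72), (array([0.42 , 0.024, 0.005]), 0.67), (array([0.51 , 0.056, 0.   ]), 0.49), (array([0.423, 0.088, 0.004]), 0.48)]
top field_b [(array([ 0.421, -0.04 ,  0.003]), 0.73), (array([0.42 , 0.153, 0.006]), 0.72), (arr
[... 2450 characters left out ...]
.003]), 0.62), (array([ 0.346, -0.391, -0.001]), 0.56)]
scene pot_c [(array([ 0.582, -0.315,  0.003]), 0.81), (array([ 0.431, -0.301,  0.004]), 0.76), (array([ 0.441, -0.374,  0.003]), 0.64), (array([ 0.567, -0.377, -0.003]), 0.62), (array([ 0.346, -0.391, -0.001]), 0.56)]
scene pot_f [(array([ 0.582, -0.315,  0.003]), 0.81), (array([ 0.431, -0.301,  0.004]), 0.76), (array([ 0.441, -0.374,  0.003]), 0.64), (array([ 0.567, -0.377, -0.003]), 0.62), (array([ 0.346, -0.391, -0.001]), 0.56)]
scene bottle [(array([ 0.27 , -0.271, -0.002]), 0.6)]
scene beaker [(array([0.717, 0.276, 0.004]), 0.95)]
scene tape [(array([0.273, 0.262, 0.001]), 0.62)]
scene dish [(array([ 0.273, -0.272, -0.004]), 0.74)]
```

View pics/top0.png

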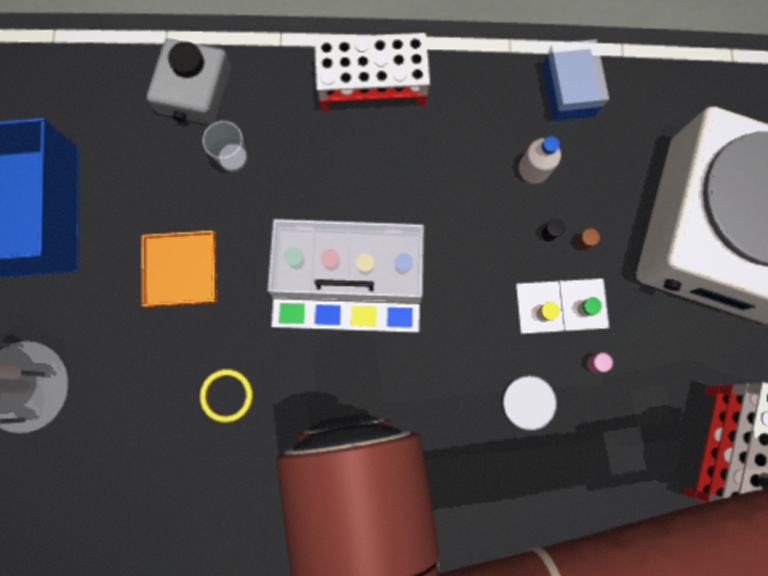

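View pics/scene0.png

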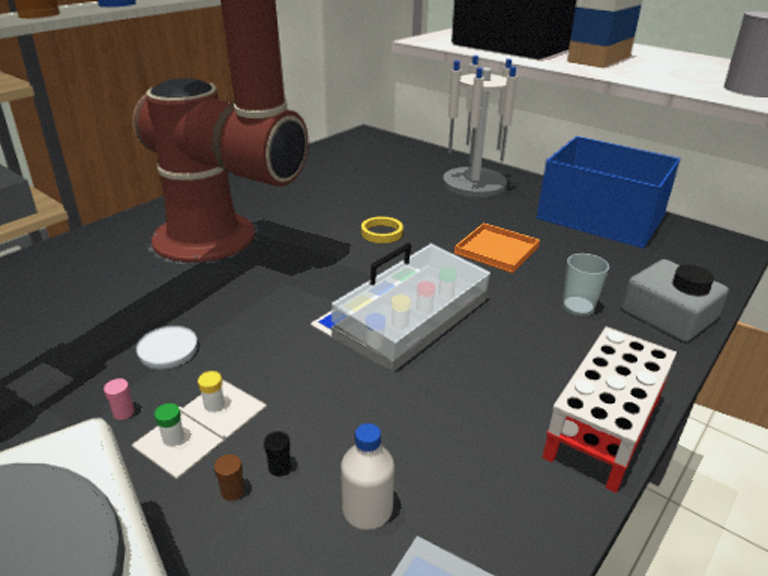

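Run:
```python
from h import *
o=ctrl.get_obs();print(o['t'],R.from_rotvec(o['tool_rot']).as_matrix().round(4))
```

```text
1.7 [[ 9.566e-01  2.915e-01  0.000e+00]
 [ 2.915e-01 -9.566e-01  1.000e-04]
 [ 0.000e+00 -1.000e-04 -1.000e+00]]
```

```bash
cat >> h.py <<'E'
DOWN=np.array([[0,1,0],[1,0,0],[0,0,-1.]])  # tool x=+Y, tool y=+X
def tilt(a): # tool down, tilted about world y by a (fingers' tips swing: +a => fingers point towards -x)
    return R.from_euler('y',a).as_matrix()@DOWN
def plan(P,Rm=None,n=None,step=38,clo=-1,rnd=0,maxang=.115,way=None):
    o=ctrl.get_obs(); p=np.array(o['tool_pos']); A=R.from_rotvec(o['tool_rot'])
    B=A if Rm is None else R.from_matrix(Rm); P=np.array(P,float)
    rv=(A.inv()*B).as_rotvec()
    k=n or int(max(1,np.ceil(np.linalg.norm(P-p)*1000/step),np.ceil(np.linalg.norm(rv)/maxang)))
    rows=[]
    for i in range(k):
        m=k-i
        s=A.inv().apply((P-p)/m)*1000; w=(A.inv()*B).as_rotvec()/m
        s=np.round(s,rnd); w=np.round(w,3)
        rows.append([*w,*s,clo])
        p=p+A.apply(s)/1000; A=A*R.from_rotvec(w)
    print('n',k)
    for j in range(0,k,8): print('['+','.join('['+','.join('%g'%(x+0) for x in r)+']' for r in rows[j:j+8])+']')
def st():
    o=ctrl.get_obs(); print('t',round(o['t'],2),'p',np.round(o['tool_pos'],4),'R',R.from_rotvec(o['tool_rot']).as_matrix().round(3).tolist(),'F',np.round(o['contact_force'],1),'op',round(o['opening'],4))
E
python3 -c "
from h import *
plan([.455,.055,.36],DOWN)"
```

```text
n 19
[[0,0,-0.067,24,-29,2,-1],[0,0,-0.067,26,-27,2,-1],[0,0,-0.067,27,-25,2,-1],[0,0,-0.067,29,-23,2,-1],[0,0,-0.067,30,-21,2,-1],[0,0,-0.067,32,-19,2,-1],[0,0,-0.067,33,-17,3,-1],[0,0,-0.067,34,-15,2,-1]]
[[0,0,-0.067,35,-13,3,-1],[0,0,-0.067,36,-10,2,-1],[0,0,-0.067,36,-8,3,-1],[0,0,-0.067,37,-5,2,-1],[0,0,-0.067,37,-3,3,-1],[0,0,-0.067,37,0,2,-1],[0,0,-0.067,37,2,3,-1],[0,0,-0.068,37,5,2,-1]]
[[0,0,-0.067,37,7,3,-1],[0,0,-0.068,36,10,2,-1],[0,0,-0.067,36,12,3,-1]]
```

```bash
python3 -m crank '[[0,0,-0.067,24,-29,2,-1],[0,0,-0.067,26,-27,2,-1],[0,0,-0.067,27,-25,2,-1],[0,0,-0.067,29,-23,2,-1],[0,0,-0.067,30,-21,2,-1],[0,0,-0.067,32,-19,2,-1],[0,0,-0.067,33,-17,3,-1],[0,0,-0.067,34,-15,2,-1]]'
python3 -c "
from h import *
st();plan([.455,.055,.36],DOWN)"
```

```text
t: 2.37
tool_pos: [0.2959, -0.3183, 0.3856]
tool_rot: [2.863, 1.287, -0.001]
contact_force: [1.3, 0.7, 0.5]
opening: 0.0853
t 2.37 p [ 0.2959 -0.3183  0.3856] R [[0.664, 0.748, 0.0], [0.748, -0.664, -0.002], [-0.001, 0.002, -1.0]] F [1.3 0.7 0.5] op 0.0853
n 11
[[0,0,-0.066,35,-12,2,-1],[0,0,-0.066,36,-9,2,-1],[0,0,-0.066,36,-7,2,-1],[0,0,-0.066,37,-5,2,-1],[0,0,-0.066,37,-2,2,-1],[0,0,-0.066,37,0,2,-1],[0,0,-0.066,37,3,3,-1],[0,0.001,-0.066,36,5,2,-1]]
[[0,0,-0.066,36,7,3,-1],[0,0.001,-0.066,35,10,3,-1],[0.001,0,-0.066,35,13,2,-1]]
```

Tracking is good.

```bash
python3 -m crank '[[0,0,-0.066,35,-12,2,-1],[0,0,-0.066,36,-9,2,-1],[0,0,-0.066,36,-7,2,-1],[0,0,-0.066,37,-5,2,-1],[0,0,-0.066,37,-2,2,-1],[0,0,-0.066,37,0,2,-1],[0,0,-0.066,37,3,3,-1],[0,0.001,-0.066,36,5,2,-1]]'; python3 -m crank '[[0,0,-0.066,36,7,3,-1],[0,0.001,-0.066,35,10,3,-1],[0.001,0,-0.066,35,13,2,-1]]'
python3 - <<'E'
from h import *
st()
for n in ['top','wrist']:
    o=ctrl.get_obs(); p=eyes.get_image(n); save(p,n+'1.png',s=1.5)
    print(n,[(np.round(k['centre'],3),round(k['confidence'],2)) for k in spotter.mark_of('lid_handle',p)])
    np.savez('%s1.npz'%n,**{k:v for k,v in p.items()},op=o['tool_pos'],orr=o['tool_rot'])
print(p['mount'])
plan([.455,.055,.36],DOWN)
E
```

```text
t: 3.03
tool_pos: [0.41, -0.0305, 0.3696]
tool_rot: [2.398, 2.012, 0.006]
contact_force: [1.1, -0.3, -0.6]
opening: 0.0853
t: 3.28
tool_pos: [0.4515, 0.0783, 0.3624]
tool_rot: [2.172, 2.25, 0.008]
contact_force: [0.9, -0.7, -0.6]
opening: 0.0854
t 3.28 p [0.4515 0.0783 0.3624] R [[-0.035, 0.999, 0.014], [0.999, 0.035, -0.006], [-0.007, 0.014, -1.0]] F [ 0.9 -0.7 -0.6] op 0.0854
top [(array([0.462, 0.054, 0.105]), 0.75)]
wrist [(array([0.458, 0.058, 0.105]), 0.91)]
[[ 1.07451242e-03 -9.60933902e-01 -2.76775868e-01  6.98930048e-02]
 [ 9.99999025e-01  7.85641631e-04  1.15458656e-03 -5.99003617e-04]
 [-8.92034727e-04 -2.76776838e-01  9.60933809e-01  3.05069207e-02]
 [ 0.00000000e+00  0.00000000e+00  0.00000000e+00  1.00000000e+00]]
n 1
[[0.012,0.007,0.033,-22,3,2,-1]]
```

View pics/wrist1.png

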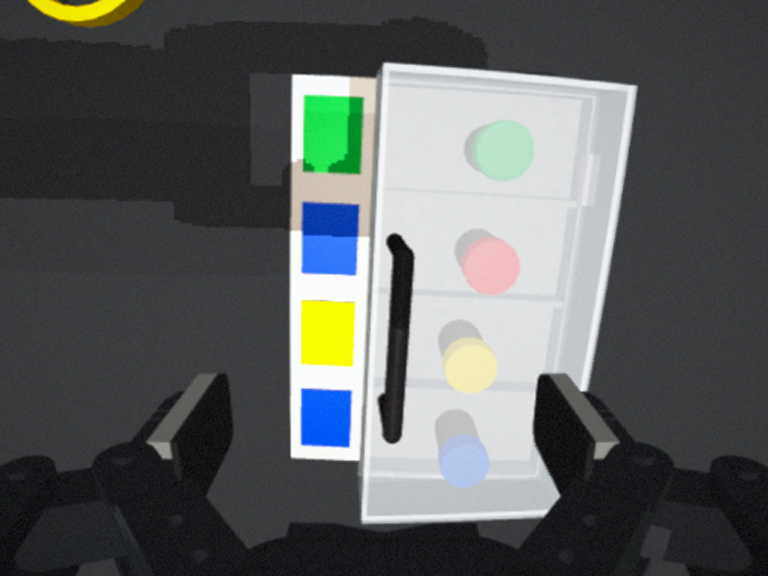

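Run:
```python
from h import *
p=dict(np.load('top1.npz')); a=p['image'][180:200,205:255].astype(int)
p2={'image':p['image']}; save(p2,'topc.png',(170,130,300,230),6)
p=dict(np.load('wrist1.npz')); save({'image':p['image']},'wristc.png',(230,130,340,310),3.3)
```

```text
(no output)
```

View pics/topc.png

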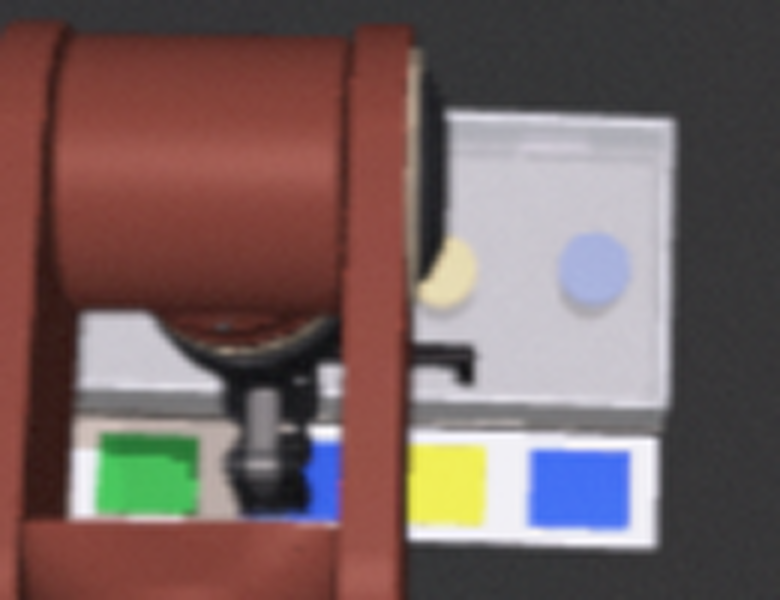

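View pics/wristc.png

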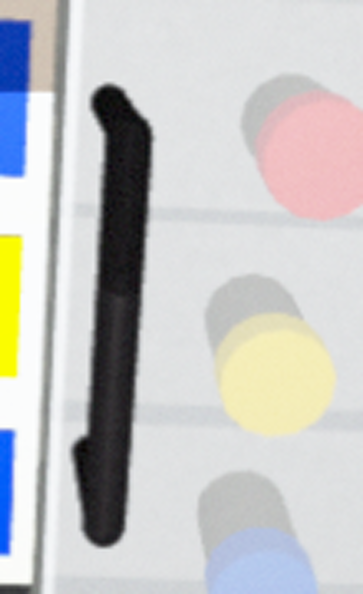

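Run:
```python
from h import *
t=dict(np.load('top1.npz')); w=dict(np.load('wrist1.npz'))
for d in (t,w):
    for k in d:
        if d[k].shape==(): d[k]=d[k].item()
t.pop('mount',None)
ct=cam(t); cw=cam(w,{'tool_pos':w['op'],'tool_rot':w['orr']})
def ray(c,uv): 
    a=onz(c,[uv],0.0)[0]; b=onz(c,[uv],.2)[0]; return a,(b-a)/np.linalg.norm(b-a)
a,u=ray(ct,(247.5,189.5)); b,v=ray(cw,(261.5,289.5))
s=np.linalg.lstsq(np.c_[u,-v],b-a,rcond=None)[0]; print('right end',a+u*s[0],b+v*s[1])
for z in(.10,.105,.11): print(z,onz(cw,[(270.3,169),(261.5,289.5)],z)[:, :2].round(4).tolist(), onz(ct,[(247.5,189.5)],z)[0,:2].round(4))
# strip corners in wrist at z=.004
print(onz(cw,[(194.5,50),(194,305.5)],.004).round(4))
```

```text
right end [0.46127827 0.00889803 0.10398359] [0.46282615 0.00863068 0.10424409]
0.1 [[0.4647, 0.1002], [0.4631, 0.006]] [0.462  0.0089]
0.105 [[0.4644, 0.1013], [0.4628, 0.0091]] [0.4611 0.0089]
0.11 [[0.4641, 0.1023], [0.4625, 0.0122]] [0.4603 0.0088]
[[ 0.398   0.186   0.004 ]
 [ 0.3954 -0.077   0.004 ]]
```

```bash
python3 -m crank '[[0.012,0.007,0.033,-23,10,30,-1],[0,0,0,0,0,30,-1]]'
python3 -c "
from h import *
st();plan([.462,.055,.259],DOWN)"
```

```text
t: 3.65
tool_pos: [0.4654, 0.0531, 0.3097]
tool_rot: [2.213, 2.212, 0.018]
contact_force: [-0.6, 0.7, -0.1]
opening: 0.0853
t 3.65 p [0.4654 0.0531 0.3097] R [[0.001, 1.0, 0.017], [1.0, -0.001, -0.001], [-0.001, 0.017, -1.0]] F [-0.6  0.7 -0.1] op 0.0853
n 2
[[0.008,0,0,1,-2,25,-1],[0.009,0.001,-0.001,1,-2,26,-1]]
```

```bash
python3 -m crank '[[0.008,0,0,1,-2,25,-1],[0.009,0.001,-0.001,1,-2,25,-1],[0,0,0,0,0,0,-1]]'
python3 -c "
from h import *
st();plan([.462,.055,.259],DOWN)"
```

```text
t: 3.9
tool_pos: [0.4598, 0.0501, 0.2538]
tool_rot: [-2.23, -2.207, 0.007]
contact_force: [-1.2, 0.3, -0.4]
opening: 0.0855
t 3.9 p [0.4598 0.0501 0.2538] R [[0.01, 1.0, -0.006], [1.0, -0.01, -0.0], [-0.0, -0.006, -1.0]] F [-1.2  0.3 -0.4] op 0.0855
n 1
[[-0.006,0,-0.01,5,2,-5,-1]]
```

```bash
python3 -m crank '[[-0.006,0,-0.01,4,2,-4,0],[0,0,0,0,0,0,0.6],[0,0,0,0,0,0,1],[0,0,0,0,0,0,1],[0,0,0,0,0,0,1],[0,0,0,0,0,0,1]]' 25
python3 - <<'E'
from h import *
st()
o=ctrl.get_obs(); p=eyes.get_image('wrist'); save(p,'wrist2.png',s=1.3)
E
```

```text
t: 4.4
tool_pos: [0.4637, 0.0512, 0.2655]
tool_rot: [2.222, 2.21, 0.008]
contact_force: [-22.5, -0.8, 14.9]
opening: 0.0125
t 4.4 p [0.4637 0.0512 0.2655] R [[0.005, 1.0, 0.009], [1.0, -0.005, -0.001], [-0.001, 0.009, -1.0]] F [-22.5  -0.8  14.9] op 0.0125
```

View pics/wrist2.png

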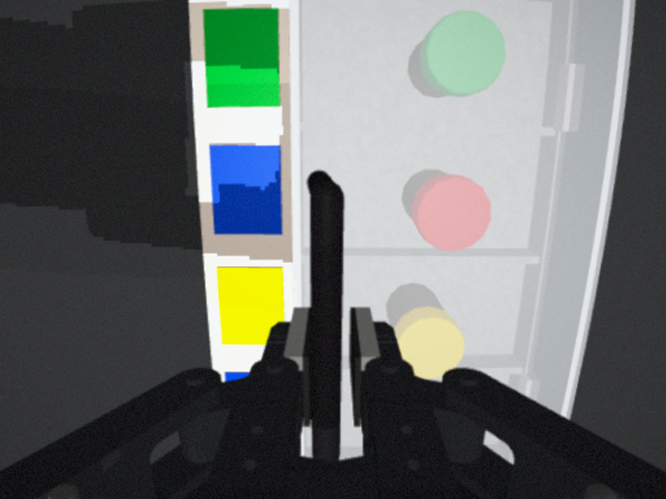

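```bash
python3 -m crank '[[0,0,0,0,0,0,1],[0,0,0,0,0,0,1]]'
python3 - <<'E'
from h import *
st()
p=eyes.get_image('scene'); save(p,'scene2.png',(150,120,380,280),3.4)
print([(np.round(k['centre'],3),round(k['confidence'],2)) for k in spotter.mark_of('lid_handle',p)])
E
```

```text
t: 4.62
tool_pos: [0.4628, 0.0514, 0.2659]
tool_rot: [2.224, 2.213, 0.002]
contact_force: [2.5, -0.7, -3.1]
opening: 0.009
t 4.62 p [0.4628 0.0514 0.2659] R [[0.005, 1.0, 0.004], [1.0, -0.005, -0.002], [-0.002, 0.004, -1.0]] F [ 2.5 -0.7 -3.1] op 0.009
[(array([0.464, 0.058, 0.106]), 0.72), (array([ 0.45 , -0.337,  0.001]), 0.45)]
```

View pics/scene2.png

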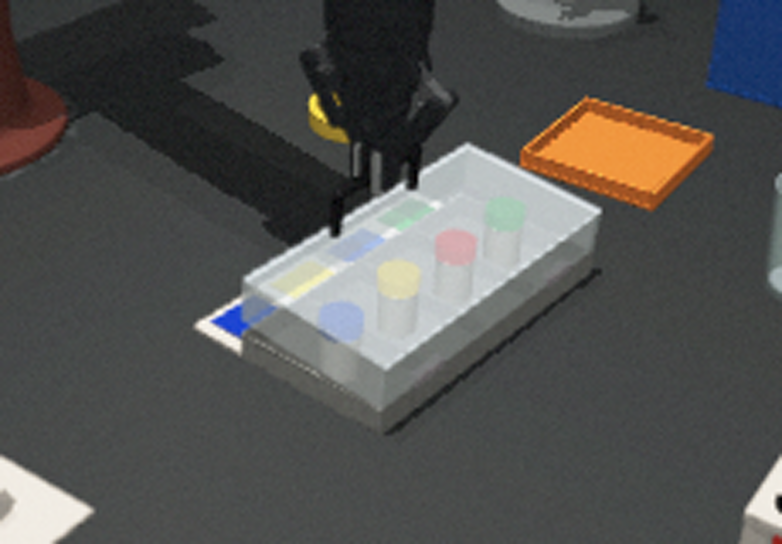

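```bash
cat >> h.py <<'E'
def arc(dth,n=8,C=(.576,.1825),r=.1407,grip=1,y=None,gain=1.0):
    o=ctrl.get_obs(); p=np.array(o['tool_pos']); A=R.from_rotvec(o['tool_rot'])
    v=np.array([p[0]-C[0],p[2]-C[1]]); ph=np.arctan2(v[1],v[0]); print('theta',148.5*np.pi/180-ph,'r',np.hypot(*v))
    err=(A.inv()*R.from_matrix(DOWN)).as_rotvec()/n; rows=[]
    for i in range(n):
        ph2=ph-dth*(i+1)/n; tgt=np.array([C[0]+r*np.cos(ph2),p[1],C[1]+r*np.sin(ph2)])
        s=np.round(A.inv().apply(tgt-p)*1000*gain); rows.append([*np.round(err,3),*s,grip]); p=p+A.apply(s)/1000
    print('['+','.join('['+','.join('%g'%(x+0) for x in q)+']' for q in rows)+']')
E
python3 -c "
from h import *
arc(.5)"
```

```text
theta 0.08507449879819307 r 0.14054411416451418
[[0,0,-0.001,0,5,-7,1],[0,0,-0.001,0,6,-7,1],[0,0,-0.001,0,6,-6,1],[0,0,-0.001,0,7,-5,1],[0,0,-0.001,0,7,-6,1],[0,0,-0.001,0,7,-5,1],[0,0,-0.001,0,8,-4,1],[0,0,-0.001,0,8,-4,1]]
```

```bash
python3 -m crank '[[0,0,0,0,5,-7,1],[0,0,0,0,6,-7,1],[0,0,-0.001,0,6,-6,1],[0,0,-0.001,0,7,-5,1],[0,0,-0.001,0,7,-6,1],[0,0,-0.001,0,7,-5,1],[0,0,-0.001,0,8,-4,1],[0,0,-0.001,0,8,-4,1]]'
python3 -c "
from h import *
st();arc(.5)"
```

```text
t: 5.38
tool_pos: [0.5194, 0.0511, 0.3124]
tool_rot: [-2.216, -2.22, 0.017]
contact_force: [-0.8, -1.1, -3.6]
opening: 0.009
t 5.38 p [0.5194 0.0511 0.3124] R [[-0.002, 1.0, -0.011], [1.0, 0.002, -0.004], [-0.004, -0.011, -1.0]] F [-0.8 -1.1 -3.6] op 0.009
theta 0.6101602136110034 r 0.14173995100895598
[[-0.001,0.001,0,0,9,-2,1],[-0.001,0.001,0,0,8,-3,1],[-0.001,0.001,0,0,8,-3,1],[-0.001,0.001,0,0,9,-1,1],[-0.001,0.001,0,0,9,-2,1],[-0.001,0.001,0,0,8,0,1],[-0.001,0.001,0,0,9,0,1],[-0.001,0.001,0,0,9,0,1]]
```

```bash
python3 -m crank '[[-0.001,0,0,0,9,-2,1],[-0.001,0,0,0,8,-3,1],[-0.001,0,0,0,8,-3,1],[-0.001,0,0,0,9,-1,1],[-0.001,0,0,0,9,-2,1],[-0.001,0,0,0,8,0,1],[-0.001,0,0,0,9,0,1],[-0.001,0,0,0,9,0,1]]'
python3 -c "
from h import *
st();arc(.55)"
```

```text
t: 6.05
tool_pos: [0.5964, 0.0505, 0.3258]
tool_rot: [2.22, 2.222, -0.012]
contact_force: [-2.5, -2.6, -4.3]
opening: 0.0084
t 6.05 p [0.5964 0.0505 0.3258] R [[-0.001, 1.0, -0.005], [1.0, 0.001, -0.006], [-0.006, -0.005, -1.0]] F [-2.5 -2.6 -4.3] op 0.0084
theta 1.162244407836599 r 0.14471359813153553
[[-0.001,0.001,0,0,9,6,1],[-0.001,0.001,0,0,9,2,1],[-0.001,0.001,0,0,10,3,1],[-0.001,0.001,0,0,9,3,1],[-0.001,0.001,0,0,8,5,1],[-0.001,0.001,0,0,9,4,1],[-0.001,0.001,0,0,8,6,1],[-0.001,0.001,0,0,7,6,1]]
```

Run:
```python
from h import *
p=eyes.get_image('scene'); save(p,'scene3.png',(150,80,380,280),3)
```

```text
(no output)
```

View pics/scene3.png

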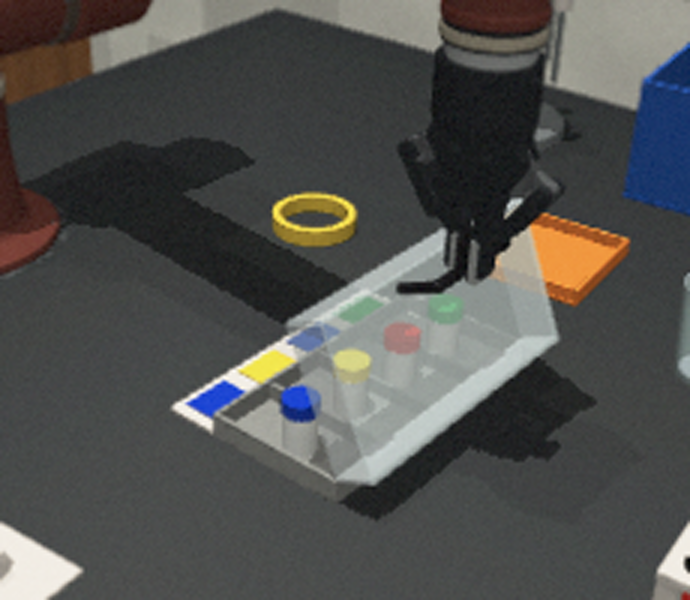

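Scene view: lid open at about 1.1 rad, bar still held between the fingers (~(450,270)). Continue.

```bash
python3 -m crank '[[-0.001,0,0,0,9,4,1],[-0.001,0,0,0,9,3,1],[-0.001,0,0,0,10,3,1],[-0.001,0,0,0,9,3,1],[-0.001,0,0,0,8,5,1],[-0.001,0,0,0,9,4,1]]'
python3 -c "
from h import *
st();arc(.15,2)"
```

```text
t: 6.6
tool_pos: [0.6556, 0.0501, 0.3035]
tool_rot: [2.216, 2.218, -0.005]
contact_force: [-5.1, -2.3, -4.0]
opening: 0.009
t 6.6 p [0.6556 0.0501 0.3035] R [[-0.001, 1.0, 0.002], [1.0, 0.001, -0.007], [-0.007, 0.002, -1.0]] F [-5.1 -2.3 -4. ] op 0.009
theta 1.6027307549959762 r 0.14482397428044555
[[0.001,0.003,0,0,6,10,1],[0.001,0.003,0,0,8,6,1]]
```

```bash
python3 -m crank '[[0,0,0,0,7,6,1],[0,0,0,0,6,6,1],[0,0,0,0,0,0,1],[0,0,0,0,0,0,0.5],[0,0,0,0,0,0,0.5],[0,0,0,0,0,0,0.5]]'
python3 - <<'E'
from h import *
st()
p=eyes.get_image('scene'); save(p,'scene4.png',(150,80,380,280),3)
p=eyes.get_image('wrist'); save(p,'wrist4.png')
E
```

```text
t: 7.1
tool_pos: [0.6729, 0.0508, 0.2907]
tool_rot: [2.213, 2.216, 0.006]
contact_force: [0.8, -0.3, -0.2]
opening: 0.0212
t 7.1 p [0.6729 0.0508 0.2907] R [[-0.001, 1.0, 0.009], [1.0, 0.001, -0.004], [-0.004, 0.009, -1.0]] F [ 0.8 -0.3 -0.2] op 0.0212
```

View pics/scene4.png

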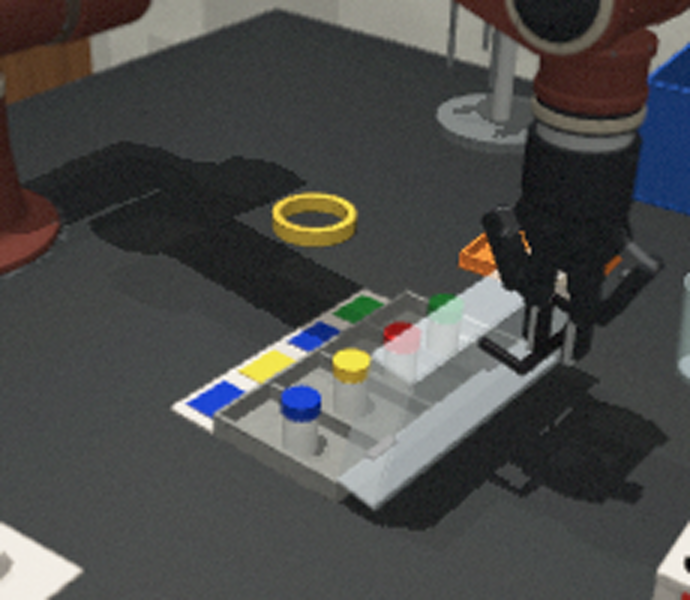

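View pics/wrist4.png

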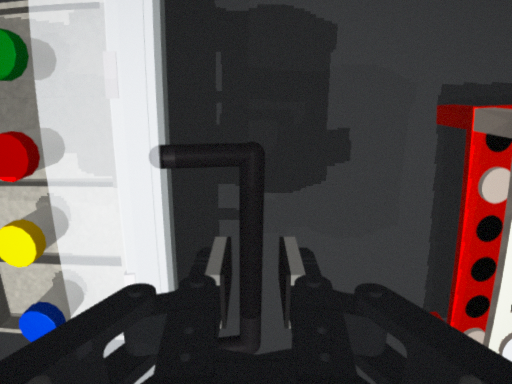

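```bash
python3 -m crank '[[0,0,0,0,0,-25,0.5],[0,0,0,0,0,-35,0.5],[0,0,0,0,0,-38,0.5],[0,0,0,0,-20,-15,0.3],[0,0,0,0,-38,0,-0.2],[0,0,0,0,-38,0,-0.2],[0,0,0,0,-30,0,-0.2]]'
python3 - <<'E'
from h import *
st()
o=ctrl.get_obs(); p=eyes.get_image('wrist'); save(p,'wrist5.png',s=1.5)
np.savez('w5.npz',**p,op=o['tool_pos'],orr=o['tool_rot'])
for q in ['pot_f']: print([(np.round(k['centre'],3),round(k['confidence'],2)) for k in spotter.mark_of(q,p)])
for q in ['pot_f']: print([(np.round(k['centre'],3),round(k['confidence'],2)) for k in spotter.look_for(q,p)])
E
```

```text
t: 7.78
tool_pos: [0.5441, 0.0515, 0.4101]
tool_rot: [2.209, 2.215, 0.015]
contact_force: [-1.4, 0.2, 0.8]
opening: 0.0512
t 7.78 p [0.5441 0.0515 0.4101] R [[-0.002, 1.0, 0.016], [1.0, 0.003, -0.003], [-0.003, 0.016, -1.0]] F [-1.4  0.2  0.8] op 0.0512
[(array([ 0.508, -0.042,  0.003]), 0.96), (array([0.518, 0.15 , 0.005]), 0.84), (array([0.515, 0.027, 0.005]), 0.82), (array([0.514, 0.082, 0.007]), 0.8)]
[(array([0.518, 0.086, 0.054]), 0.96), (array([0.521, 0.146, 0.054]), 0.78), (array([ 0.513, -0.032,  0.054]), 0.73), (array([0.517, 0.032, 0.053]), 0.69)]
```

View pics/wrist5.png

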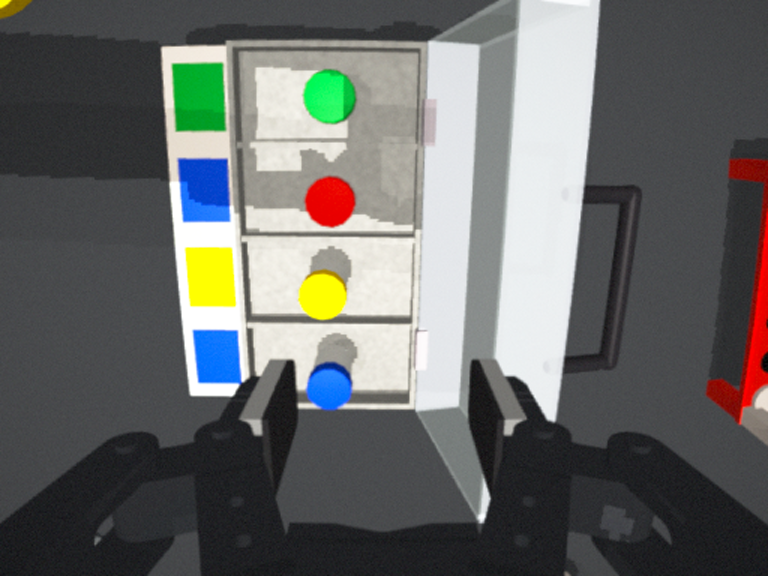

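The wrist view is clear. Fields run green, blue, yellow, blue at 1.5x pixels (199,97), (203,190), (211,277), (217,356). The caps behind them are green (329,97), **red (330,201)**, yellow (323,296) and blue (329,387). Only the red pot, pot_f, sits behind a field of another colour. I'll confirm with a crop and measure it from two views.

Run:
```python
from h import *
w=dict(np.load('w5.npz'))
for k in w:
    if w[k].shape==(): w[k]=w[k].item()
cw=cam(w,{'tool_pos':w['op'],'tool_rot':w['orr']})
s=eyes.get_image('scene'); cs=cam(s)
def redc(im,x0,y0,x1,y1):
    h=cv2.cvtColor(im,cv2.COLOR_RGB2HSV); m=((h[...,0]<6)|(h[...,0]>174))&(h[...,1]>190)&(h[...,2]>60); z=np.zeros_like(m); z[y0:y1,x0:x1]=m[y0:y1,x0:x1]
    n,l,st_,c=cv2.connectedComponentsWithStats(z.astype(np.uint8)); i=1+np.argmax(st_[1:,4]); return c[i],st_[i]
cwp,a=redc(w['image'],180,100,260,170); csp,b=redc(s['image'],150,120,400,300)
print(cwp,a,csp,b)
# wrist sees the top mostly; scene sees top+side -> use column/ray
for z in (.045,.050,.054,.058): print(z,onz(cw,[cwp],z)[0].round(4),onz(cs,[csp],z)[0].round(4))
save({'image':w['image']},'confirm.png',(100,20,300,280),2.2)
save(s,'scene5.png',(150,80,380,280),3)
print(onz(cw,[(157,29.5),(152,29.5)],.022).round(3))
```

```text
[219.63712575 133.89341317] [204 118  33  33 835] [382.4648318  292.51070336] [363 280  37  20 327]
0.045 [0.5159 0.0837 0.045 ] [ 0.8589 -0.0712  0.045 ]
0.05 [0.5163 0.0843 0.05  ] [ 0.8602 -0.0762  0.05  ]
0.054 [0.5167 0.0848 0.054 ] [ 0.8612 -0.0802  0.054 ]
0.058 [0.517  0.0852 0.058 ] [ 0.8622 -0.0842  0.058 ]
[[0.455 0.183 0.022]
 [0.45  0.183 0.022]]
```

View pics/confirm.png

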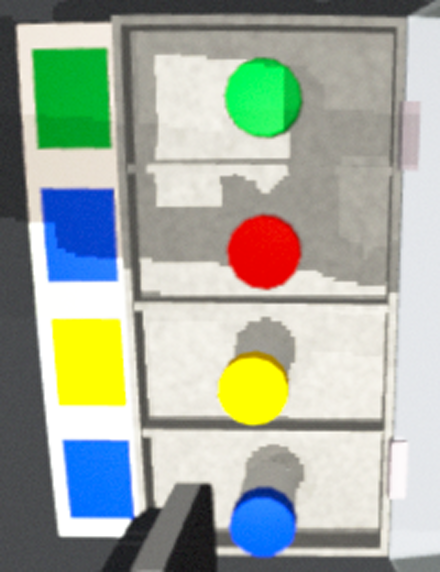

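View pics/scene5.png

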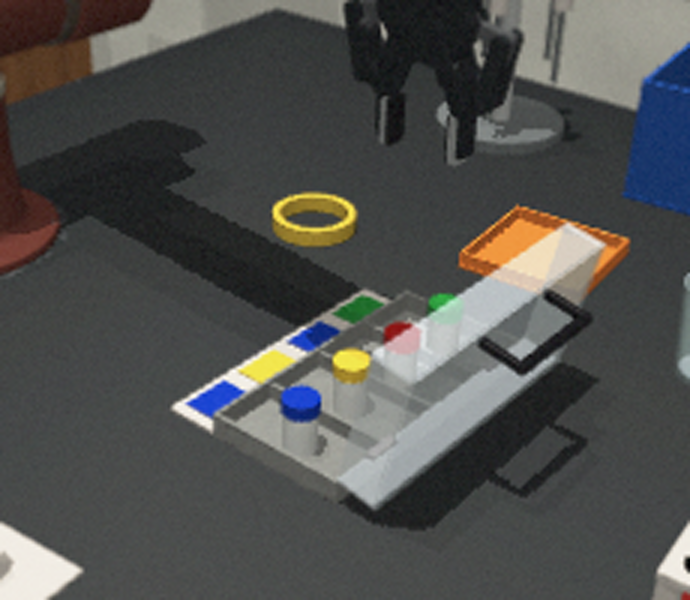

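Run:
```python
from h import *
s=eyes.get_image('scene'); cs=cam(s)
for z in (.045,.05,.054,.058): print(z,onz(cs,[(284,190.0)],z)[0].round(4))
t=eyes.get_image('top'); ct=cam(t); save(t,'top5.png',s=1.5)
for q in ['tray']: print([(np.round(k['centre'],3),round(k['confidence'],2)) for k in spotter.mark_of(q,s)+spotter.mark_of(q,t)])
h=cv2.cvtColor(t['image'],cv2.COLOR_RGB2HSV); m=((h[...,0]>8)&(h[...,0]<20)&(h[...,1]>150)&(h[...,2]>120)).astype(np.uint8); m[:,:85]=0;m[:,150:]=0;m[:145]=0;m[210:]=0
r=cv2.minAreaRect(cv2.findNonZero(m)); print(r); print(onz(ct,[r[0]],.012),onz(ct,cv2.boxPoints(r),.018).round(3))
plan([.5165,.0855,.30],DOWN,clo=-.2)
```

```text
0.045 [0.5087 0.0947 0.045 ]
0.05 [0.5131 0.0882 0.05  ]
0.054 [0.5166 0.083  0.054 ]
0.058 [0.5202 0.0778 0.058 ]
[(array([0.499, 0.362, 0.005]), 0.93), (array([ 0.442, -0.373,  0.006]), 0.71), (array([0.497, 0.359, 0.004]), 0.92)]
((118.5, 179.0), (50.0, 49.0), 90.0)
[[0.49721085 0.35942895 0.012     ]] [[0.564 0.43  0.018]
 [0.567 0.296 0.018]
 [0.43  0.287 0.018]
 [0.427 0.418 0.018]]
n 4
[[0.003,0.001,0.001,9,-8,27,-0.2],[0.004,0.001,0,9,-8,27,-0.2],[0.003,0,0.001,8,-8,27,-0.2],[0.004,0.001,0,8,-7,27,-0.2]]
```

View pics/top5.png

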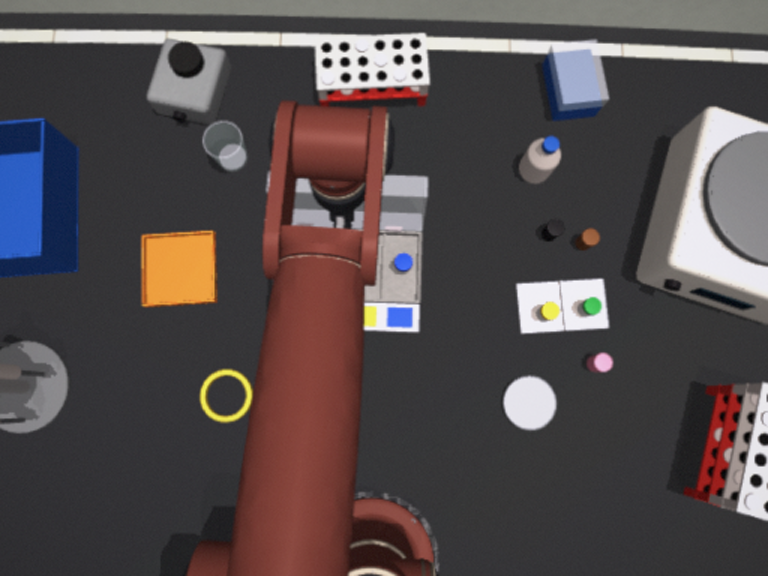

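```bash
python3 -m crank '[[0.003,0.001,0.001,9,-8,27,-0.2],[0.003,0.001,0,9,-8,27,-0.2],[0.003,0,0,8,-8,27,-0.2],[0.003,0,0,7,-6,25,-0.2],[0,0,0,0,0,0,-0.2]]'
python3 -c "
from h import *
st();plan([.516,.0845,.201],DOWN,clo=-.2,step=26)"
```

```text
t: 8.6
tool_pos: [0.523, 0.0844, 0.3013]
tool_rot: [2.218, 2.216, 0.008]
contact_force: [-0.5, 0.9, -1.5]
opening: 0.0512
t 8.6 p [0.523  0.0844 0.3013] R [[0.001, 1.0, 0.008], [1.0, -0.001, -0.001], [-0.001, 0.008, -1.0]] F [-0.5  0.9 -1.5] op 0.0512
n 4
[[0.002,0,0,0,-2,25,-0.2],[0.002,0,0,0,-2,25,-0.2],[0.002,0,-0.001,0,-2,25,-0.2],[0.002,0.001,0,0,-1,25,-0.2]]
```

```bash
python3 -m crank '[[0.002,0,0,0,-4,20,-0.2],[0.002,0,0,0,-3,20,-0.2],[0.002,0,0,0,-2,15,-0.2],[0,0,0,0,0,0,-0.2]]'
python3 -c "
from h import *
st();plan([.516,.0845,.201],DOWN,clo=-.2,step=26)
o=ctrl.get_obs(); p=eyes.get_image('wrist'); save(p,'wrist6.png')"
```

```text
t: 8.93
tool_pos: [0.5187, 0.084, 0.2473]
tool_rot: [2.218, 2.218, 0.003]
contact_force: [-1.9, 0.9, -0.0]
opening: 0.0514
t 8.93 p [0.5187 0.084  0.2473] R [[-0.0, 1.0, 0.005], [1.0, 0.0, -0.002], [-0.002, 0.005, -1.0]] F [-1.9  0.9 -0. ] op 0.0514
n 2
[[0.002,0.001,0,0,-1,23,-0.2],[0.003,0.001,0,1,-2,23,-0.2]]
```

View pics/wrist6.png

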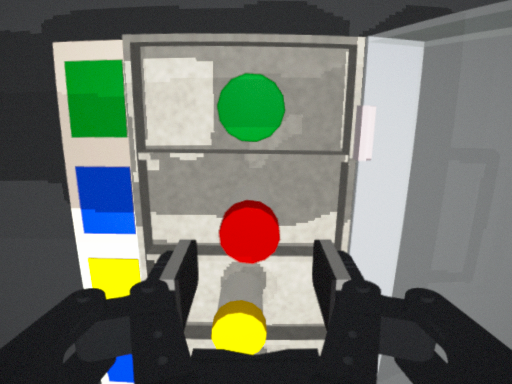

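```bash
python3 - <<'E'
from h import *
o=ctrl.get_obs(); p=eyes.get_image('wrist'); c=cam(p,o); print(onz(c,[(249.5,231.5)],.054).round(4))
E
python3 -m crank '[[0.002,0,0,0,-1,22,-0.2],[0.002,0.001,0,1,-1,20,-0.2],[0,0,0,0,0,0,-0.2]]'
python3 -c "
from h import *
st();plan([.516,.0845,.201],DOWN,clo=-.2,step=26)"
```

```text
[[0.518  0.0859 0.054 ]]
t: 9.28
tool_pos: [0.524, 0.0845, 0.2158]
tool_rot: [2.212, 2.21, 0.022]
contact_force: [-0.8, 0.9, -0.8]
opening: 0.0511
t 9.28 p [0.524  0.0845 0.2158] R [[0.001, 1.0, 0.02], [1.0, -0.001, -0.0], [-0.0, 0.02, -1.0]] F [-0.8  0.9 -0.8] op 0.0511
n 1
[[0.02,0,-0.001,0,-8,15,-0.2]]
```

```bash
python3 -m crank '[[0.015,0,0,0,-6,6,-0.2],[0,0,0,0,0,0,-0.2]]'
python3 -c "
from h import *
st();plan([.517,.085,.201],DOWN,clo=-.2,step=26)
o=ctrl.get_obs(); p=eyes.get_image('wrist'); save(p,'wrist7.png');c=cam(p,o)
print(o['tool_pos']+.155*R.from_rotvec(o['tool_rot']).as_matrix()[:,2])"
```

```text
t: 9.45
tool_pos: [0.52, 0.0843, 0.2129]
tool_rot: [2.218, 2.216, 0.009]
contact_force: [0.0, 0.2, -0.8]
opening: 0.0517
t 9.45 p [0.52   0.0843 0.2129] R [[0.001, 1.0, 0.009], [1.0, -0.001, -0.0], [-0.0, 0.009, -1.0]] F [ 0.   0.2 -0.8] op 0.0517
n 1
[[0.009,0,-0.001,1,-3,12,-0.2]]
[0.52130385 0.08426132 0.05791222]
```

View pics/wrist7.png

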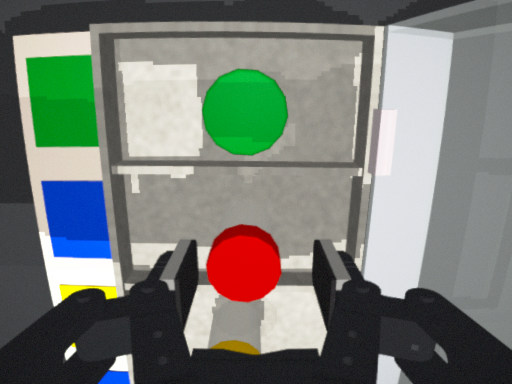

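```bash
python3 -m crank '[[0.008,0,0,1,-3,10,-0.2],[0,0,0,0,0,2,-0.2],[0,0,0,0,0,0,-0.2]]'
python3 -c "
from h import *
st();o=ctrl.get_obs();print(o['tool_pos']+.155*R.from_rotvec(o['tool_rot']).as_matrix()[:,2]);plan([.517,.085,.201],DOWN,clo=-.2,step=26)"
```

```text
t: 9.75
tool_pos: [0.5198, 0.0854, 0.2054]
tool_rot: [2.217, 2.215, 0.012]
contact_force: [1.2, 1.0, 0.4]
opening: 0.0515
t 9.75 p [0.5198 0.0854 0.2054] R [[0.001, 1.0, 0.011], [1.0, -0.001, -0.0], [-0.0, 0.011, -1.0]] F [1.2 1.  0.4] op 0.0515
[0.52151309 0.08535635 0.05045236]
n 1
[[0.011,0,-0.001,0,-3,4,-0.2]]
```

```bash
python3 -m crank '[[0.01,0,0,0,-4,5,-0.1],[0,0,0,0,-1,1,0],[0,0,0,0,0,0,0.1],[0,0,0,0,0,0,0.25],[0,0,0,0,0,0,0.5],[0,0,0,0,0,0,0.7]]' 25
python3 - <<'E'
from h import *
st();o=ctrl.get_obs();print(o['tool_pos']+.155*R.from_rotvec(o['tool_rot']).as_matrix()[:,2])
p=eyes.get_image('wrist'); save(p,'wrist8.png')
E
```

```text
t: 10.25
tool_pos: [0.5144, 0.0855, 0.1993]
tool_rot: [2.222, 2.22, 0.001]
contact_force: [0.2, 0.1, -0.5]
opening: 0.0313
t 10.25 p [0.5144 0.0855 0.1993] R [[0.001, 1.0, 0.001], [1.0, -0.001, -0.0], [-0.0, 0.001, -1.0]] F [ 0.2  0.1 -0.5] op 0.0313
[0.51454757 0.08543949 0.04433267]
```

View pics/wrist8.png

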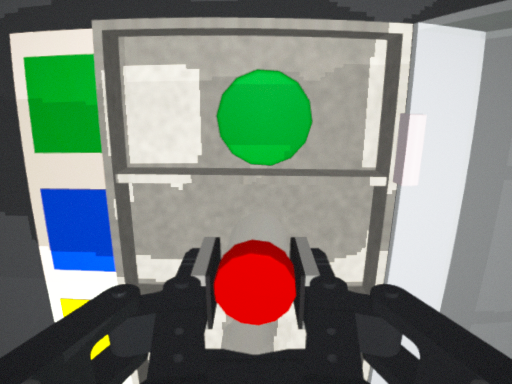

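```bash
python3 -m crank '[[0,0,0,0,0,-12,0.7],[0,0,0,0,0,-25,0.7],[0,0,0,0,0,-35,0.7],[0,0,0,0,0,-35,0.7],[0,0,0,0,0,-10,0.7]]' 30
python3 -c "
from h import *
st();plan([.498,.360,.30],DOWN,clo=.7,step=34)"
```

```text
t: 10.72
tool_pos: [0.5123, 0.0854, 0.3178]
tool_rot: [-2.217, -2.215, 0.013]
contact_force: [1.7, -0.4, 0.6]
opening: 0.0311
t 10.72 p [0.5123 0.0854 0.3178] R [[0.001, 1.0, -0.012], [1.0, -0.001, -0.0], [-0.0, -0.012, -1.0]] F [ 1.7 -0.4  0.6] op 0.0311
n 9
[[-0.001,0,0,31,-2,2,0.7],[-0.001,0,0,30,-2,2,0.7],[-0.001,0,0,31,-1,2,0.7],[-0.001,0,0,30,-2,2,0.7],[-0.002,0,0,31,-1,2,0.7],[-0.001,0,0,30,-2,2,0.7],[-0.002,0,0,31,-1,2,0.7],[-0.001,0,0,30,-2,2,0.7]]
[[-0.002,0,-0.001,31,-1,2,0.7]]
```

```bash
python3 -m crank '[[-0.001,0,0,20,-2,0,0.7],[-0.001,0,0,30,-2,0,0.7],[-0.001,0,0,31,-1,0,0.7],[-0.001,0,0,30,-2,0,0.7],[-0.001,0,0,31,-1,0,0.7],[-0.001,0,0,30,-2,0,0.7],[-0.001,0,0,31,-1,0,0.7],[-0.001,0,0,30,-2,0,0.7]]'
python3 -c "
from h import *
st();plan([.498,.360,.28],DOWN,clo=.7,step=30)"
```

```text
t: 11.38
tool_pos: [0.5015, 0.323, 0.3278]
tool_rot: [2.228, 2.201, 0.014]
contact_force: [0.7, 0.1, -0.1]
opening: 0.0307
t 11.38 p [0.5015 0.323  0.3278] R [[0.012, 1.0, 0.013], [1.0, -0.012, -0.001], [-0.001, 0.013, -1.0]] F [ 0.7  0.1 -0.1] op 0.0307
n 3
[[0.004,0,-0.004,12,-2,16,0.7],[0.005,0,-0.004,12,-1,16,0.7],[0.004,0.001,-0.004,13,-1,16,0.7]]
```

```bash
python3 -m crank '[[0.004,0,-0.004,12,-2,16,0.7],[0.004,0,-0.004,12,-1,16,0.7],[0.004,0,-0.004,8,-1,16,0.7],[0,0,0,0,0,0,0.7]]'
python3 - <<'E'
from h import *
st();plan([.498,.360,.215],DOWN,clo=.7,step=22)
p=eyes.get_image('wrist'); save(p,'wrist9.png')
p=eyes.get_image('scene'); save(p,'scene9.png',(200,50,430,250),3)
E
```

```text
t: 11.72
tool_pos: [0.4966, 0.363, 0.2803]
tool_rot: [2.212, 2.23, 0.007]
contact_force: [-0.6, 0.7, -1.0]
opening: 0.0309
t 11.72 p [0.4966 0.363  0.2803] R [[-0.008, 1.0, 0.004], [1.0, 0.008, 0.003], [0.003, 0.004, -1.0]] F [-0.6  0.7 -1. ] op 0.0309
n 3
[[0.001,-0.001,0.003,-1,0,22,0.7],[0.001,-0.001,0.003,-1,1,22,0.7],[0.002,-0.001,0.002,-1,0,21,0.7]]
```

View pics/wrist9.png

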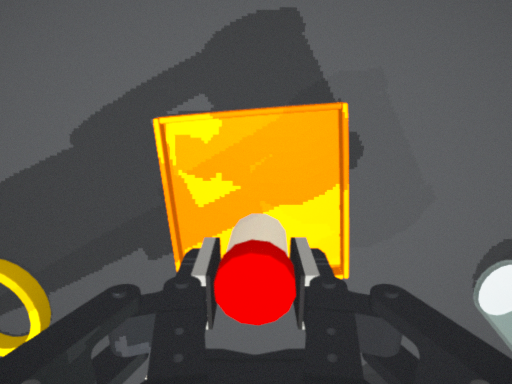

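View pics/scene9.png

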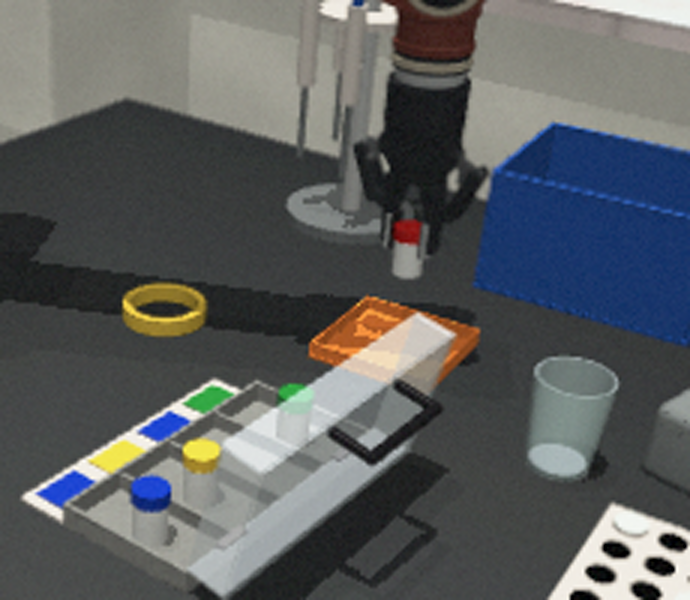

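The pot hangs upright above the tray: red cap in the wrist view at (255,283), with the tray centred below it. Next I lower it.

```bash
python3 -m crank '[[0,0,0.003,-1,0,22,0.7],[0,0,0.003,-1,1,20,0.7],[0.001,0,0.002,0,0,17,0.7],[0,0,0,0,0,0,0.7]]'
python3 -c "
from h import *
st();plan([.498,.360,.201],DOWN,clo=.7,step=22)"
```

```text
t: 12.15
tool_pos: [0.5027, 0.3591, 0.231]
tool_rot: [2.221, 2.212, 0.03]
contact_force: [0.2, -1.1, -0.9]
opening: 0.031
t 12.15 p [0.5027 0.3591 0.231 ] R [[0.004, 1.0, 0.018], [1.0, -0.004, 0.009], [0.009, 0.018, -1.0]] F [ 0.2 -1.1 -0.9] op 0.031
n 2
[[0.009,-0.005,-0.002,0,-3,15,0.7],[0.009,-0.004,-0.002,1,-2,15,0.7]]
```

```bash
python3 -m crank '[[0.009,-0.005,-0.002,0,-2,14,0.7],[0.005,-0.003,0,0,-1,8,0.7],[0,0,0,0,0,2,0.7],[0,0,0,0,0,0,0.7]]'
python3 -c "
from h import *
st();plan([.498,.360,.200],DOWN,clo=.7,step=22)"
```

```text
t: 12.48
tool_pos: [0.5021, 0.3583, 0.2101]
tool_rot: [2.223, 2.214, 0.013]
contact_force: [0.2, 0.3, -0.7]
opening: 0.031
t 12.48 p [0.5021 0.3583 0.2101] R [[0.004, 1.0, 0.009], [1.0, -0.004, 0.003], [0.003, 0.009, -1.0]] F [ 0.2  0.3 -0.7] op 0.031
n 1
[[0.009,-0.003,-0.004,2,-4,10,0.7]]
```

```bash
python3 -m crank '[[0.006,-0.002,0,0,0,5,0.7],[0.003,0,0,0,0,3,0.7],[0,0,0,0,0,1,0.7],[0,0,0,0,0,0,0.7]]'
python3 -c "
from h import *
st()"
```

```text
t: 12.82
tool_pos: [0.503, 0.3587, 0.2026]
tool_rot: [-2.226, -2.216, -0.005]
contact_force: [-0.2, 0.0, -0.0]
opening: 0.0308
t 12.82 p [0.503  0.3587 0.2026] R [[0.004, 1.0, 0.002], [1.0, -0.004, 0.003], [0.003, 0.002, -1.0]] F [-0.2  0.  -0. ] op 0.0308
```

```bash
python3 -m crank '[[0,0,0,0,0,2,0.7],[0,0,0,0,0,1,0.7],[0,0,0,0,0,0,0.7]]'; python3 -m crank '[[0,0,0,0,0,2,0.7],[0,0,0,0,0,0,0.7]]'
```

```text
t: 13.07
tool_pos: [0.5032, 0.359, 0.1999]
tool_rot: [2.226, 2.217, 0.007]
contact_force: [0.3, 0.6, -0.5]
opening: 0.031
t: 13.23
tool_pos: [0.5038, 0.3595, 0.1997]
tool_rot: [2.226, 2.217, 0.01]
contact_force: [0.7, 0.4, -1.7]
opening: 0.0309
```

```bash
python3 -m crank '[[0,0,0,0,0,2,0.7],[0,0,0,0,0,0,0.7]]'; python3 -m crank '[[0,0,0,0,0,2,0.7],[0,0,0,0,0,0,0.7]]'
```

```text
t: 13.4
tool_pos: [0.5045, 0.3601, 0.1996]
tool_rot: [2.226, 2.217, 0.014]
contact_force: [-1.1, -0.2, -0.6]
opening: 0.0308
t: 13.57
tool_pos: [0.5052, 0.3607, 0.1995]
tool_rot: [2.225, 2.216, 0.017]
contact_force: [-1.3, -0.3, 0.0]
opening: 0.031
```

Run:
```python
from h import *
st()
p=eyes.get_image('scene'); save(p,'scene10.png',(270,110,390,200),6)
```

```text
t 13.57 p [0.5052 0.3607 0.1995] R [[0.004, 1.0, 0.008], [1.0, -0.004, 0.007], [0.007, 0.008, -1.0]] F [-1.3 -0.3  0. ] op 0.031
```

View pics/scene10.png

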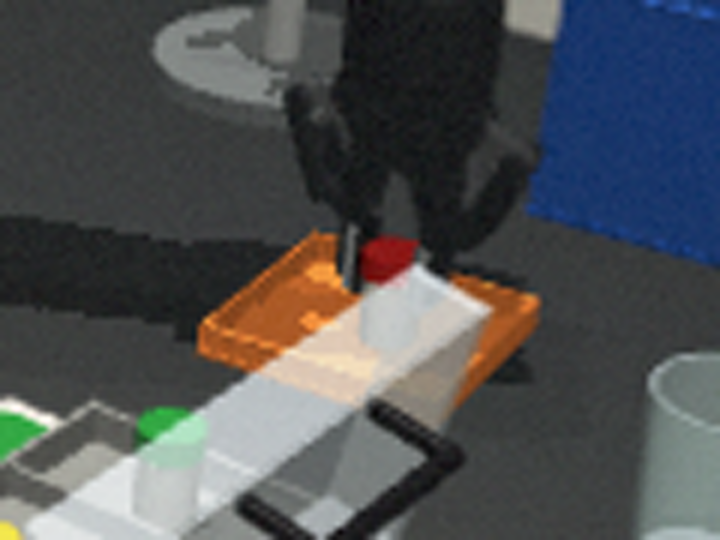

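```bash
python3 -m crank '[[0.004,-0.003,0,0,-1,4,0.7]]'; python3 -m crank '[[0.002,-0.002,0,0,0,0,0.7]]'
```

```text
t: 13.7
tool_pos: [0.5058, 0.3615, 0.1986]
tool_rot: [2.225, 2.216, 0.018]
contact_force: [1.1, -2.5, 22.8]
opening: 0.0311
t: 13.78
tool_pos: [0.5064, 0.3618, 0.1997]
tool_rot: [2.224, 2.215, 0.017]
contact_force: [-1.0, -0.1, -0.3]
opening: 0.0312
```

The floor contact is confirmed: pressing 4 mm gave 22.8 N, and the height matches the pick height. Releasing.

```bash
python3 -m crank '[[0,0,0,0,0,0,0.2],[0,0,0,0,0,0,0.1],[0,0,0,0,0,0,-0.05],[0,0,0,0,0,0,-0.1]]'
python3 - <<'E'
from h import *
st()
p=eyes.get_image('wrist'); save(p,'wrist11.png')
E
```

```text
t: 14.12
tool_pos: [0.5061, 0.3615, 0.1982]
tool_rot: [2.224, 2.215, 0.016]
contact_force: [0.1, -0.6, -0.0]
opening: 0.0469
t 14.12 p [0.5061 0.3615 0.1982] R [[0.004, 1.0, 0.009], [1.0, -0.004, 0.005], [0.005, 0.009, -1.0]] F [ 0.1 -0.6 -0. ] op 0.0469
```

View pics/wrist11.png

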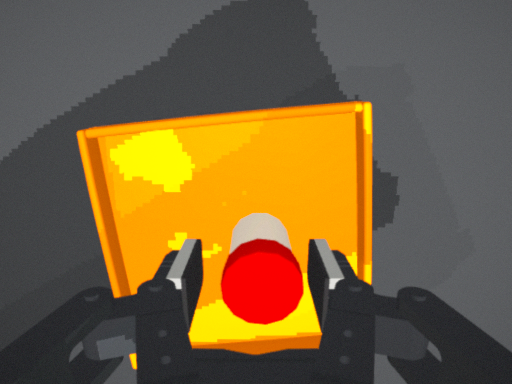

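Released; the pot stands upright between the open fingers. Next I retreat straight up and check.

```bash
python3 -m crank '[[0,0,0,0,0,-10,-0.1],[0,0,0,0,0,-20,-0.1],[0,0,0,0,0,-30,-0.1],[0,0,0,0,0,-35,-0.1],[0,0,0,0,0,-35,-0.1],[0,0,0,0,-20,-20,-0.1],[0,0,0,0,0,0,-0.1],[0,0,0,0,0,0,-0.1]]'
python3 - <<'E'
from h import *
st()
for n in ['wrist','scene','top']:
    p=eyes.get_image(n); save(p,n+'12.png',s=1.4)
    if n=='scene': print([(np.round(k['centre'],3),round(k['confidence'],2)) for k in spotter.mark_of('pot_f',p)+spotter.mark_of('lid_handle',p)])
st()
E
```

```text
t: 14.83
tool_pos: [0.4829, 0.3598, 0.354]
tool_rot: [2.226, 2.216, 0.003]
contact_force: [-0.1, -1.3, -0.9]
opening: 0.0469
t 14.83 p [0.4829 0.3598 0.354 ] R [[0.005, 1.0, 0.002], [1.0, -0.005, 0.001], [0.001, 0.002, -1.0]] F [-0.1 -1.3 -0.9] op 0.0469
[(array([ 0.347, -0.392,  0.   ]), 0.91), (array([ 0.58 , -0.314,  0.001]), 0.91), (array([0.513, 0.022, 0.005]), 0.77), (array([ 0.514, -0.045,  0.001]), 0.67), (array([ 0.44 , -0.374,  0.006]), 0.63), (array([ 0.431, -0.301,  0.006]), 0.63), (array([0.509, 0.362, 0.004]), 0.38), (array([0.501, 0.357, 0.007]), 0.2), (array([0.672, 0.053, 0.127]), 0.93), (array([0.511, 0.023, 0.004]), 0.62)]
t 15.08 p [0.4829 0.3594 0.35  ] R [[0.005, 1.0, -0.004], [1.0, -0.005, -0.002], [-0.002, -0.004, -1.0]] F [-0.1  0.4 -1. ] op 0.0469
```

View pics/scene12.png

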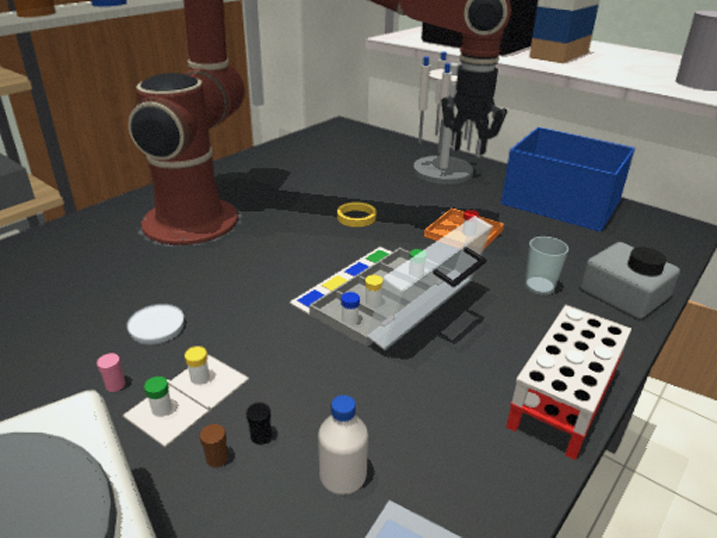

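View pics/wrist12.png

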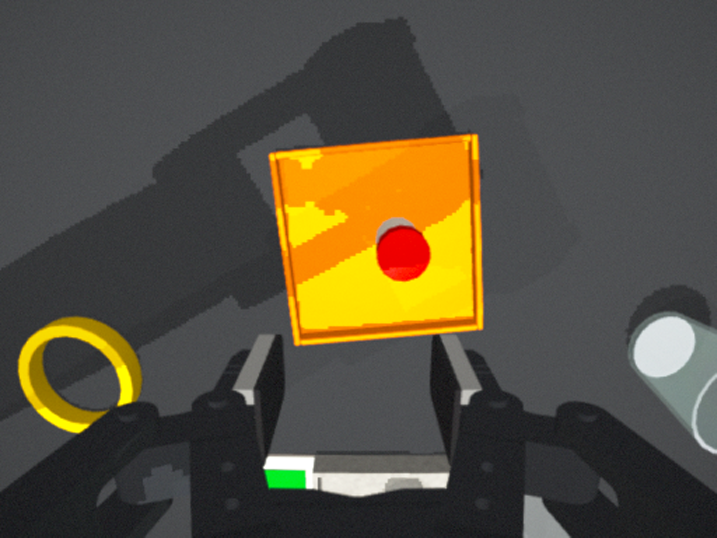

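View pics/top12.png

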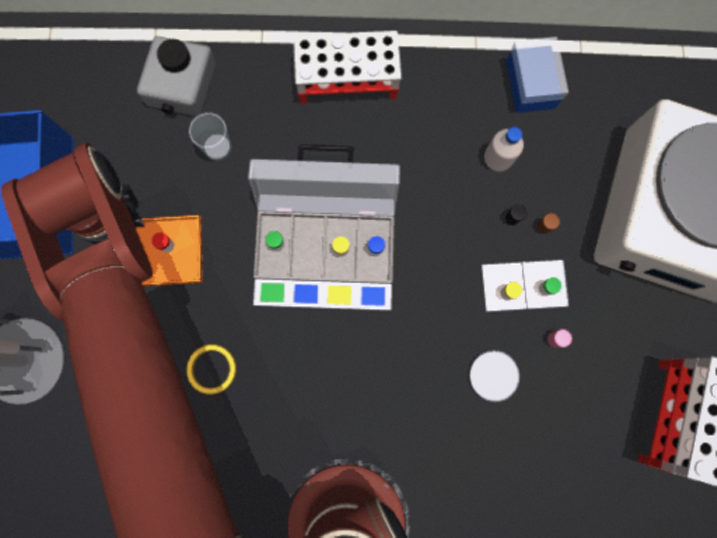

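All in place: the top view shows the red cap at (160,240) inside the tray, green, yellow and blue still in their compartments, the lid open, and the stand and bystanders unchanged. The arm touches nothing, so I hand in.

```bash
python3 -c "
from station import ctrl
print(ctrl.finish_job())"
```

```text
the job is handed in; nothing more can be done
None
```

The job is done and handed in at about 15 s of robot time. The hand-in gives no verdict, so the outcome rests on my own last checks.

- **Lid:** I gripped the handle and swung the lid to about 1.7 rad. It stayed there after release; the last handle reading was about (0.672, 0.053, 0.127).
- **Wrong pot:** the fields run green, blue, yellow, blue and the caps behind them green, red, yellow, blue. Only the red pot (pot_f) was in the wrong compartment.
- **Placing:** I lowered the red pot to the tray floor at about (0.507, 0.361) and then let go. Floor contact showed as 22.8 N when pressed 4 mm, at the same tool height as the pick.
- **Last pictures:** the wrist and top views show the pot upright inside the tray and the lid open. The other three pots are in their compartments, and I saw no change on the stand or elsewhere on the bench.

Two checks were weaker than the rest:
- **Detector misses:** in the last scene picture the network rated the red pot in the tray at only 0.38, because it was seen through the lid. I relied on the wrist and top pictures there.
- **Grip force:** while the fingers closed on the handle, the measured force briefly reached about 27 N, then settled to about 4 N.

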